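Open the bobby-pin tin whose thread hand is unknown

TASK

Bobby pins are needed: of the two look-alike screw-top tins, open the one that stands on the heart-shaped mirror tray. Its thread may be right- or left-handed, so grip the lid and gently try turning it one way and then, if it stops dead, the other, until it comes loose. Finish still holding the lid in the gripper, level and steady, straight above its tin and at least 6 cm higher than it sat; do not touch the other tin's lid or disturb anything else on the table.

Things in the scene. Friction and masses are not known exactly. Their poses are not given: they have to be found in the camera images.
- tray: Heart-shaped mirror tray with a brass edge, 188 mm across the lobes, 172 mm long, 6 mm high, fixed to the table. Origin at the middle of its underside, x towards the lobes. One tin stands on it, its axis within 15 mm of the tray's origin; the other tin stands directly on the table on its pad.
- tin_a: Aluminium tin: cylinder 52 mm across with a pink band, threaded neck under the lid. Origin: centre of its underside, 8 mm above the table; z up. Shoulder 40 mm, neck rim 62.5 mm above the origin. Stuck on an off-white gel pad (72 mm across, 8 mm high), it cannot move or turn. tin_a and tin_b look alike; either may stand on the tray.
- tin_b: Aluminium tin: cylinder 52 mm across with a pink band, threaded neck under the lid. Origin: centre of its underside, 8 mm above the table; z up. Shoulder 40 mm, neck rim 62.5 mm above the origin. Stuck on an off-white gel pad (72 mm across, 8 mm high), it cannot move or turn. tin_a and tin_b look alike; either may stand on the tray.
- lid_a: Screw-top aluminium lid: knurled cylinder 60 mm across, 26 mm tall, flat pink top, about 45 g, loose, held only by its thread on tin_a. Origin: centre of its underside, which starts 40.5 mm above tin_a's origin (48.5 mm above the table); z up its axis. A dark blue bar on top runs from the middle towards its own +x. It turns almost freely between its stops and does not rise while turning.
- lid_b: Screw-top aluminium lid: knurled cylinder 60 mm across, 26 mm tall, flat pink top, about 45 g, loose, held only by its thread on tin_b. Origin: centre of its underside, which starts 40.5 mm above tin_b's origin (48.5 mm above the table); z up its axis. A dark blue bar on top runs from the middle towards its own +x. It turns almost freely between its stops and does not rise while turning.
- lid_a_top (a point): Centre of the top of lid_a, 26 mm above its origin. Its thread: 0.94 rad at most the right way from the start and it lifts straight off (1.05 to 1.2 is good; end stop at 1.25 to 1.47). The wrong way it stops dead after 0.05 to 0.3 rad. Which way is right varies between starts and tins and cannot be seen. While threaded it has 1.5 mm of up-down play and cannot be pulled off.
- lid_b_top (a point): Centre of the top of lid_b, 26 mm above its origin. Its thread: 0.94 rad at most the right way from the start and it lifts straight off (1.05 to 1.2 is good; end stop at 1.25 to 1.47). The wrong way it stops dead after 0.05 to 0.3 rad. Which way is right varies between starts and tins and cannot be seen. While threaded it has 1.5 mm of up-down play and cannot be pulled off.
- holder: Mint-green hard silicone brush holder, block 60 x 100 x 70 mm with three holes, loose bystander; origin at the centre of its underside.
- perfume: Amber glass perfume bottle with brass cap, 48 mm across, 110 mm tall, loose bystander; origin at the centre of its underside.
- cream: Blue ceramic cream jar with white cap, 60 mm across, 55 mm tall, loose bystander; origin at the centre of its underside.
- brush_1: Slim wooden makeup brush with dark brown head, 175 mm long, 16 mm wide, 12 mm high, lying loose along its x axis; a bystander; origin under its middle.
- brush_2: Slim wooden makeup brush with pink head, 175 mm long, 16 mm wide, 12 mm high, lying loose along its x axis; a bystander; origin under its middle.
- brush_3: Slim wooden makeup brush with black head, 175 mm long, 16 mm wide, 12 mm high, lying loose along its x axis; a bystander; origin under its middle.
Things that resemble listed ones, but are neither listed nor needed, are in the scene too. What is shaped like the lid_b but orange is not meant. Leave any purple look-alike of the lid_a alone.

How it is judged (in metres and radians):
At the end, for the whole second after the job is handed in: The lid of the tin on the tray is held between the fingers (over 1 N), at least 45 mm higher above its tin than it sat, within 50 mm of the tin's axis, tilted less than 15 degrees and still (below 0.03 m/s); the other tin's lid is still on its tin (((horizontal distance between tin_a and tray below 0.06 m and z of lid_a in the frame of tin_a above 0.0855 m and horizontal distance between lid_a and tin_a below 0.05 m and angle between lid_a's own z axis and vertical below 0.26 rad and contact force between the fingers and lid_a above 1 N and linear speed of lid_a below 0.03 m/s and (z of lid_b in the frame of tin_b below 0.046 m and horizontal distance between lid_b and tin_b below 0.006 m)) or (horizontal distance between tin_b and tray below 0.06 m and z of lid_b in the frame of tin_b above 0.0855 m and horizontal distance between lid_b and tin_b below 0.05 m and angle between lid_b's own z axis and vertical below 0.26 rad and contact force between the fingers and lid_b above 1 N and linear speed of lid_b below 0.03 m/s and (z of lid_a in the frame of tin_a below 0.046 m and horizontal distance between lid_a and tin_a below 0.006 m)))); the arm keeps its last pose, push and grip.
It fails at once if the lid of the tin that is not on the tray is touched (over 2 N) or taken off its tin ((horizontal distance between tin_a and tray below 0.06 m and (contact force between the fingers and lid_b above 2 N or not (z of lid_b in the frame of tin_b below 0.046 m and horizontal distance between lid_b and tin_b below 0.006 m))) or (horizontal distance between tin_b and tray below 0.06 m and (contact force between the fingers and lid_a above 2 N or not (z of lid_a in the frame of tin_a below 0.046 m and horizontal distance between lid_a and tin_a below 0.006 m)))).
It fails at once if a bystander on the table (brush, brush holder, perfume, cream jar) is moved more than 30 mm (distance of any of holder, brush_1, brush_2, brush_3, perfume, cream from where it was at the start of the episode above 0.03 m).
It also fails if it takes over 48 s, if anything falls off the work surface, if the arm or the gripper's body presses on something with over 40 N, if the wrist force passes 120 N, or if a joint passes its speed limit or range.

ROBOT

A 6-joint arm with a two-finger parallel gripper is mounted at the origin on the work surface. World frame = base frame: x ahead of the robot, y to its left, z up, the work surface at z = 0. Lengths are in m, angles in degrees, forces in N, time in s.
With the tool pointing down it reaches from about 0.35 to 0.875 m from the base axis. Payload 4.2 kg.
Tool frame: the origin (TCP) lies at the very end of the fingers, on their centre line; the grasp point (between the pads) lies 19 mm behind it (r.grip_point_offset is the distance from the TCP to the grasp point, in m); z points along the fingers, y is the line along which they close (so a half turn about z gives the same grasp; the last joint's range is limited). The gripper opens to 87 mm and grips with 3 to 60 N. Pads are 19 mm wide; open, the fingers measure 117 mm over their backs; the gripper's body (75 mm by 190 mm) begins 51 mm behind the grasp point.
Start: joints at [88.327, 22.042, 0.453, 0, -68.411, -14.817], TCP at [0.177, 0.599, 0.183] pointing down, gripper open.
Joint ranges: [-179.83, 179.83], [-69.29, 118.12], [-61.27, 80.66], [-181.25, 117.63], [-171.15, -9.14], [-177.46, 177.46]. Speed limits (degrees/s): [159.86, 159.86, 180, 180, 180, 180].

INTERFACE

Orientations are given as a 3x3 rotation matrix whose columns are the frame's x, y, z axes.
In Python, from station import r gives the robot as it stands.
- The arm moves only by the tool move_arm, never from a script. Its argument "series" is a list of rows, each a list of 3 entries, a list of its own where there are three numbers: the turn, a rotation vector about the tool's x, y, z as a fraction of full scale, then the shift along the tool's x, y, z as a fraction of full scale, then the opening, from 0 (shut) to 1 (fully open). A call has 1 to 12 rows; each row shifts and turns the commanded pose from where the row before left it, along the tool's axes as they then stand; what a row does not reach is not made up. Full scale, the value 1, is 0.5 m for a shift and 0.1 rad for a turn. A row lasts 1/10 s, in which the tool goes at most 50 mm and 8.59 degrees, less where a joint would pass 70% of its speed; a pose out of reach is approached as far as the arm can. A call with a number of a shift or a turn outside -1 to 1 is refused whole. A call with a gripper value outside its range is refused whole. The fingers move at their own pace and stop on an object; the grip force is fixed at half the most. Time passes only in rows, so rows that do not move let the fingers close. It gives the time, the measured TCP pose, the force, the opening and the grip force at its end, in the units of the state.
- r.sense(): the state, without advancing time (a new reading comes with each control period).
- r.capture(name): name is "scene" or "top"; returns a dict with "img" (400x640x3 uint8, red, green, blue), "fx", "fy", "cx", "cy" (pixels), "k1" (the pictures are not rectified: a ray, as slopes to the right and down, at radius r is drawn at 1 + k1 r^2 times it, then the intrinsics apply), "origin" and "orientation" of the camera in the world. Camera axes: x right, y up, looking along -z (the intrinsics and any distortion apply to the point x, -y, -z); pixel columns grow to the right and rows downward; lengths in m; the calibration is good to about 2 mm. A picture is of the moment at which its call begins. There is no depth.
- r.finish_job(): hands the job in; it is judged then, once.
Trained networks look in the newest picture that a camera, given by its name, has taken for a name from the list of things; names that differ only in an ending like _2 or _b are one class to them, and where a whole thing is asked for, a point or a joint stands for the part that bears it (a point fixed in the world has none). Each returns a list of dicts, best first, with "score" (0 to 1); they miss things now and then, are a little off and sometimes report something else, mostly with a low value. They report only what shows in the picture. A call takes as long as a camera call. They do not tell look-alikes from the thing itself.
- r.cut_out(target, camera): "pixels" (400x640 bool, what is visible of it) and "centre" ([column, row] in pixels, amid what is visible of it).
- r.pinpoint(target, camera): "centre" ([column, row] in pixels: a listed point, or the origin of a listed thing).
The state is a dict: "time_s": time; "joints": joint angles; "joint_velocities": joint speeds; "effort": joint torques, N m; "tcp_pos": TCP position; "ee_rot": TCP orientation; "wrist_force": force on the tool from outside, world axes, zero at the start; "moment": the same for the moment, N m; "gripper_width": opening from 0.0 (shut) to 1.0 (fully open); "gripper_force": force on a finger pad.
Only numpy, scipy, OpenCV 4.12 (cv2) and the standard library are available. Lean on these libraries where they do the work, as an engineer would, in place of code of your own. Each camera call takes 0.05 s, during which the arm holds its last target. There are 200 camera calls.

## Working session

There is one attempt and no reset: what is moved stays moved. The work goes in short steps, Python scripts to look and compute and a tool call to move; the robot and the scene stay as the last step left them, time stands still between calls to the robot, and variables do not carry over. Pictures are saved under pics/ and viewed, at most 10 in all, crops included, and the job is handed in when it is done.

Besides the shell and the picture viewer there is one more tool, called after "Call:" in YAML: its name, and indented under it one key for each argument. move_arm: Moves the arm, as the interface text tells. Its arguments: {"type":"object","properties":{"series":{"type":"array"}},"required":["series"]}

```bash
mkdir -p pics; cat > h.py <<'E'
import numpy as np, cv2
from station import r
def ray(c,px):
    x=(px[0]-c["cx"])/c["fx"]; y=(px[1]-c["cy"])/c["fy"]
    p=np.array([x,y]); q=p.copy()
    for _ in range(20): q=p/(1+c["k1"]*(q@q))
    return np.array(c["orientation"])@np.array([q[0],-q[1],-1.0])
def at(c,px,z):
    d=ray(c,px); o=np.array(c["origin"]); return o+d*(z-o[2])/d[2]
def save(n,img): cv2.imwrite("pics/"+n+".png",np.ascontiguousarray(img[:,:,::-1]))
E
python3 - <<'E'
from h import *
for n in ("top","scene"):
    c=r.capture(n); save(n+"1",c["img"]); print(n,np.round(c["origin"],3))
    for t,z in (("lid_a_top",.0745),("tray",0),("tin_a",.008),("holder",0),("perfume",0),("cream",0),("brush_1",0)):
        for d in r.pinpoint(t,n): print(t,round(d["score"],2),np.round(d["centre"],1),np.round(at(c,d["centre"],z),3))
E
```

```text
top [0.459 0.008 1.426]
lid_a_top 0.63 [409.1 184.8] [ 0.632 -0.302  0.075]
lid_a_top 0.47 [374.4 209. ] [ 0.548 -0.18   0.075]
tray 0.92 [369.8 210.8] [ 0.546 -0.174  0.   ]
holder 0.65 [374.8 157.1] [ 0.745 -0.195  0.   ]
perfume 0.68 [283.1 158.6] [0.739 0.144 0.   ]
perfume 0.54 [324.6 156.6] [ 0.747 -0.01   0.   ]
cream 0.76 [321.7 154.8] [0.753 0.001 0.   ]
brush_1 0.48 [201.4 230.9] [0.473 0.439 0.   ]
brush_1 0.45 [322.6 205.6] [ 0.565 -0.002  0.   ]
brush_1 0.44 [453.1 219.1] [ 0.516 -0.477  0.   ]
scene [1.063 0.809 0.777]
lid_a_top 0.76 [298.5 166.4] [ 0.553 -0.168  0.075]
lid_a_top 0.72 [252.5 164.2] [ 0.664 -0.253  0.075]
tray 0.87 [300.3 185.1] [ 0.546 -0.175  0.   ]
tin_a 0.76 [407.2 256.9] [0.479 0.248 0.008]
tin_a 0.54 [296.  181.5] [ 0.554 -0.189  0.008]
holder 0.71 [237.7 199.8] [ 0.741 -0.208  0.   ]
perfume 0.78 [297.8 272.6] [0.732 0.145 0.   ]
perfume 0.26 [402.3 242.9] [0.45  0.196 0.   ]
cream 0.8 [264.9 242. ] [ 0.753  0.003 -0.   ]
cream 0.51 [297.1 271. ] [0.731 0.139 0.   ]
brush_1 0.74 [326.7 218.2] [0.563 0.006 0.   ]
brush_1 0.72 [462.6 306.1] [0.47  0.425 0.   ]
brush_1 0.52 [265.2 144.1] [ 0.528 -0.465  0.   ]
brush_1 0.2 [301.4 185.9] [ 0.546 -0.169  0.   ]
```

View pics/top1.png

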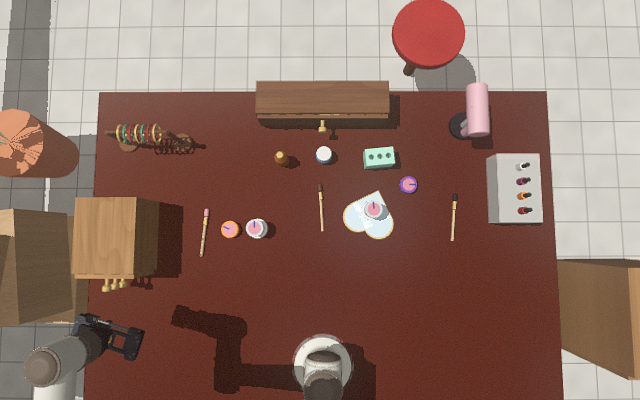

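View pics/scene1.png

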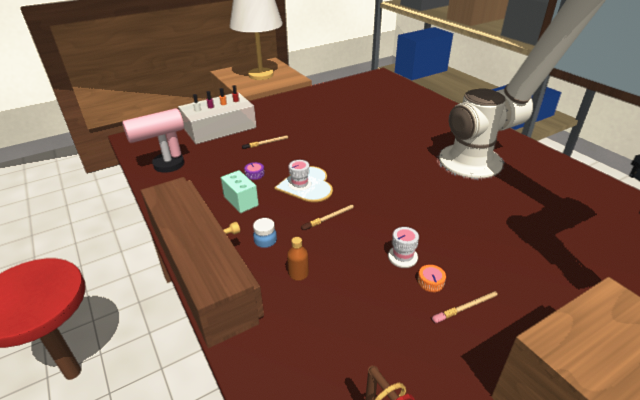

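Candidates in the top view: the pink lid on the tray at (374,209), the pink lid of the other tin at (257,228), the orange look-alike at (230,229) and the purple look-alike at (409,185). The one standing on the heart tray, at (374,209), is the one I want. I'll check it in a close crop and triangulate it.

```bash
python3 - <<'E'
from h import *
L=[]
for n,g in (("top",(374,209)),("scene",(299,166))):
    c=r.capture(n)
    h=cv2.cvtColor(c["img"],cv2.COLOR_RGB2HSV)
    if n=="top": a=cv2.resize(c["img"][175:245,335:425],None,fx=4,fy=4,interpolation=cv2.INTER_CUBIC)
    else:
        b=cv2.resize(c["img"][150:220,255:345],None,fx=4,fy=4,interpolation=cv2.INTER_CUBIC); save("crop",np.hstack([a,b]))
    for d in r.cut_out("lid_a",n):
        ys,xs=np.nonzero(d["pixels"])
        if np.hypot(*(np.array(d["centre"])-g))<15: print(n,"lid",round(d["score"],2),np.round(d["centre"],1),xs.min(),xs.max(),ys.min(),ys.max(),np.round(at(c,d["centre"],.0745 if n=="top" else .0635),4))
    im=c["img"].astype(int); m=((im[...,0]-im[...,1]>50)&(im[...,2]>90)).astype(np.uint8)
    y0,x0=g[1],g[0]; w=np.zeros_like(m); w[y0-16:y0+(16 if n=="top" else 6),x0-16:x0+16]=m[y0-16:y0+(16 if n=="top" else 6),x0-16:x0+16]
    ys,xs=np.nonzero(w); cc=((xs.min()+xs.max())/2,(ys.min()+ys.max())/2); print(n,"pink",len(xs),cc,xs.max()-xs.min(),ys.max()-ys.min(),np.round(at(c,cc,.0745),4))
s=r.sense(); print(np.round(s["ee_rot"],3),np.round(s["tcp_pos"],4),s["time_s"],s["gripper_width"],s["wrist_force"],s["moment"])
E
```

```text
top lid 0.64 [369.8 208.8] 364 381 201 217 [ 0.5485 -0.1644  0.0745]
top pink 108 (np.float64(373.5), np.float64(208.5)) 11 11 [ 0.5495 -0.1772  0.0745]
scene lid 0.59 [299.9 168.6] 289 309 160 177 [ 0.5475 -0.1702  0.0635]
scene pink 82 (np.float64(298.5), np.float64(164.5)) 13 7 [ 0.5479 -0.1772  0.0745]
[[ 0.959 -0.284 -0.   ]
 [-0.284 -0.959  0.   ]
 [-0.    -0.    -1.   ]] [0.1774 0.5993 0.183 ] 1.0 1.0017899231467438 [ 0.31880286 -0.03812567 -0.38801448] [-0.00270446 -0.02245264 -0.0252626 ]
```

View pics/crop.png

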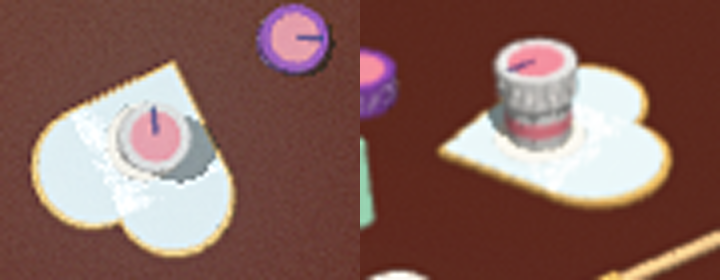

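The crop confirms the choice: a pink-topped tin with a silver lid and its bar pointing away, standing on the heart tray at about (0.549, -0.177). The purple look-alike sits apart, up and to the right. Moving over the tin now.

Call:
move_arm:
  series:
    - [[0,0,0],[0.0524,0.0581,0],1]
    - [[0,0,0],[0.0524,0.0581,0],1]
    - [[0,0,0],[0.0524,0.0581,0],1]
    - [[0,0,0],[0.0524,0.0581,0],1]
    - [[0,0,0],[0.0524,0.0581,0],1]
    - [[0,0,0],[0.0524,0.0581,0],1]
    - [[0,0,0],[0.0524,0.0581,0],1]
    - [[0,0,0],[0.0524,0.0581,0],1]
    - [[0,0,0],[0.0524,0.0581,0],1]
    - [[0,0,0],[0.0524,0.0581,0],1]
    - [[0,0,0],[0.0524,0.0581,0],1]

```text
time_s: 2.1
tcp_pos: [0.3635, 0.2097, 0.1834]
ee_rot: [[0.959, -0.283, 0.001], [-0.283, -0.959, 0.001], [0.001, -0.001, -1.0]]
wrist_force: [1.2, 0.2, 0.8]
gripper_width: 0.997
gripper_force: 0.0
```

Call:
move_arm:
  series:
    - [[0,0,0],[0.0524,0.0581,0],1]
    - [[0,0,0],[0.0524,0.0581,0],1]
    - [[0,0,0],[0.0524,0.0581,0],1]
    - [[0,0,0],[0.0524,0.0581,0],1]
    - [[0,0,0],[0.0524,0.0581,0],1]
    - [[0,0,0],[0.0524,0.0581,0],1]
    - [[0,0,0],[0.0524,0.0581,0],1]
    - [[0,0,0],[0.0524,0.0581,0],1]
    - [[0,0,0],[0.0524,0.0581,0],1]
    - [[0,0,0],[0.0524,0.0581,0],1]
    - [[0,0,0],[0.0524,0.0581,0],1]

```text
time_s: 3.2
tcp_pos: [0.5492, -0.1788, 0.1831]
ee_rot: [[0.959, -0.284, 0.0], [-0.284, -0.959, -0.0], [0.0, -0.0, -1.0]]
wrist_force: [0.5, 0.6, 0.7]
gripper_width: 1.0
gripper_force: 0.0
```

Call:
move_arm:
  series:
    - [[0,0,1],[0,0,0],1]
    - [[0,0,1],[0,0,0],1]
    - [[0,0,1],[0,0,0],1]
    - [[0,0,1],[0,0,0],1]
    - [[0,0,1],[0,0,0],1]
    - [[0,0,1],[0,0,0],1]
    - [[0,0,1],[0,0,0],1]
    - [[0,0,1],[0,0,0],1]
    - [[0,0,1],[0,0,0],1]
    - [[0,0,1],[0,0,0],1]
    - [[0,0,1],[0,0,0],1]
    - [[0,0,1],[0,0,0],1]

```text
time_s: 4.4
tcp_pos: [0.5487, -0.1771, 0.183]
ee_rot: [[0.079, -0.997, 0.0], [-0.997, -0.079, -0.0], [0.0, -0.0, -1.0]]
wrist_force: [0.6, 0.8, -0.2]
gripper_width: 1.0
gripper_force: 0.0
```

```bash
cat > st.py <<'E'
from h import *
s=r.sense(); R=np.array(s["ee_rot"]); p=np.array(s["tcp_pos"])
d=R.T@(np.array([.549,-.177,.0445])-p)
print("t",s["time_s"],"j",np.round(s["joints"],1),"tcp",np.round(p,4),"shift",np.round(d/.5,4),"w",round(s["gripper_width"],3),"g",s["gripper_force"],"F",np.round(s["wrist_force"],2),"M",np.round(s["moment"],3),"tilt",R[2])
def yaw(): return np.arctan2(R[1,0],R[0,0])
print("yaw",round(yaw(),3))
E
python3 st.py; python3 - <<'E'
from h import *
c=r.capture("scene"); save("over",cv2.resize(c["img"][40:240,200:440],None,fx=3,fy=3,interpolation=cv2.INTER_CUBIC))
E
```

```text
t 4.4 j [ -1.8  17.3  -6.6   0.  -66.1   6.3] tcp [ 0.5487 -0.1771  0.183 ] shift [-2.00e-04 -7.00e-04  2.77e-01] w 1.0 g 0.0 F [ 0.61  0.81 -0.23] M [ 0.126 -0.035 -0.05 ] tilt [ 3.55701902e-05 -9.82799560e-05 -9.99999995e-01]
yaw -1.492
```

View pics/over.png

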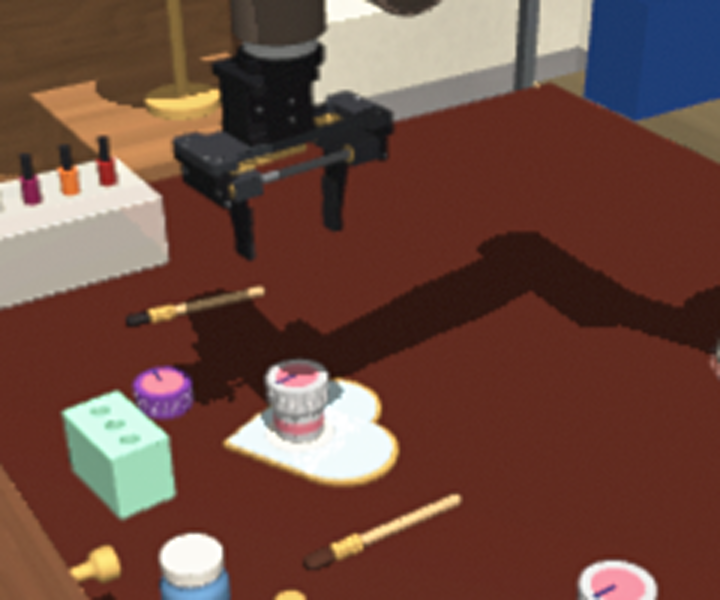

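The gripper hangs above the tray with its fingertips around crop pixel (290,240), and the tin's lid is below at (298,380). The table around it is undisturbed. Next I'll go down partway and check.

Call:
move_arm:
  series:
    - [[0,0,0],[0,0,0.04],1]
    - [[0,0,0],[0,0,0.04],1]
    - [[0,0,0],[0,0,0.04],1]
    - [[0,0,0],[0,0,0.04],1]
    - [[0,0,0],[0,0,0.014],1]
    - [[0,0,0],[0,0,0],1]

```text
time_s: 5.05
tcp_pos: [0.5481, -0.1771, 0.0951]
ee_rot: [[0.084, -0.996, -0.002], [-0.996, -0.084, 0.0], [-0.0, 0.002, -1.0]]
wrist_force: [1.6, -0.2, 0.2]
gripper_width: 0.999
gripper_force: 0.0
```

```bash
python3 st.py; python3 - <<'E'
from h import *
a=r.capture("top");c=r.capture("scene"); f=lambda i:cv2.resize(i,None,fx=4,fy=4,interpolation=cv2.INTER_CUBIC)
save("near",np.hstack([f(a["img"][160:260,325:425]),f(c["img"][100:200,250:350])]))
E
```

```text
t 5.05 j [ -1.8  21.8 -13.5   0.  -54.8   6.6] tcp [ 0.5481 -0.1771  0.0951] shift [-1.000e-04 -2.100e-03  1.012e-01] w 0.999 g 0.0 F [ 1.58 -0.21  0.17] M [ 0.104 -0.101  0.022] tilt [-2.27259524e-04  2.23485420e-03 -9.99997477e-01]
yaw -1.487
```

View pics/near.png

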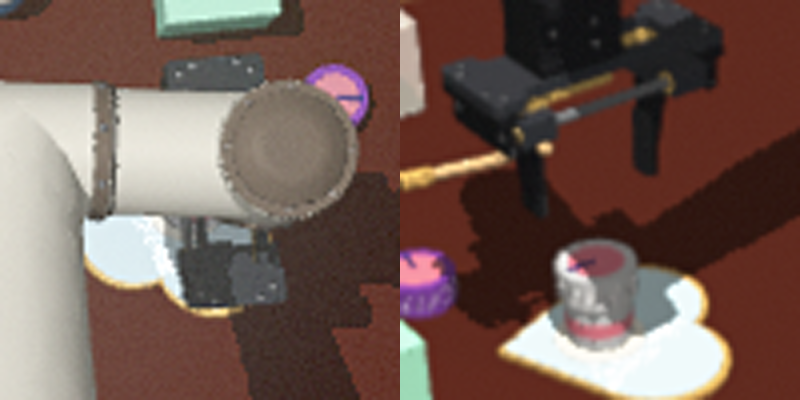

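```bash
python3 - <<'E'
from h import *
c=r.capture("scene")
for px in ((285,153.8),(312,143),(298.5,148.4)):
    print(np.round(at(c,px,.095),4))
for P in ((.549,-.177,.095),(.549,-.177,.0745),(.549+.05,-.177,.095),(.549-.05,-.177,.095)):
    v=np.array(c["orientation"]).T@(np.array(P)-c["origin"]); q=np.array([v[0],-v[1]])/-v[2]; q=q*(1+c["k1"]*q@q)
    print(P,q[0]*c["fx"]+c["cx"],q[1]*c["fy"]+c["cy"])
E
```

```text
[ 0.5682 -0.2232  0.095 ]
[ 0.4659 -0.2358  0.095 ]
[ 0.518  -0.2294  0.095 ]
(0.549, -0.177, 0.095) 297.93160366234196 158.7832625877967
(0.549, -0.177, 0.0745) 298.21680512520084 164.6275992840296
(0.5990000000000001, -0.177, 0.095) 282.9868142501118 163.61499678438807
(0.49900000000000005, -0.177, 0.095) 312.42270819463175 154.09708625093813
```

```bash
python3 - <<'E'
from h import *
c=r.capture("top")
for px in ((378.7,177.5),(382.5,230),(380.6,203.7)):
    for z in (.14,.17,.2,.22,.25): print(px,z,np.round(at(c,px,z),3)[:2])
f=lambda i:cv2.resize(i,None,fx=5,fy=5,interpolation=cv2.INTER_CUBIC)
c2=r.capture("scene")
i=np.hstack([f(c["img"][165:245,350:425]),f(c2["img"][110:190,260:335])])
save("near2",(255*(i/255.)**.45).astype(np.uint8))
print(np.round(r.sense()["tcp_pos"],4))
E
```

```text
(378.7, 177.5) 0.14 [ 0.648 -0.187]
(378.7, 177.5) 0.17 [ 0.644 -0.182]
(378.7, 177.5) 0.2 [ 0.639 -0.178]
(378.7, 177.5) 0.22 [ 0.636 -0.175]
(378.7, 177.5) 0.25 [ 0.632 -0.17 ]
(382.5, 230) 0.14 [ 0.475 -0.197]
(382.5, 230) 0.17 [ 0.474 -0.192]
(382.5, 230) 0.2 [ 0.474 -0.187]
(382.5, 230) 0.22 [ 0.474 -0.184]
(382.5, 230) 0.25 [ 0.473 -0.179]
(380.6, 203.7) 0.14 [ 0.561 -0.192]
(380.6, 203.7) 0.17 [ 0.559 -0.187]
(380.6, 203.7) 0.2 [ 0.556 -0.183]
(380.6, 203.7) 0.22 [ 0.555 -0.179]
(380.6, 203.7) 0.25 [ 0.552 -0.175]
[ 0.5495 -0.1772  0.0972]
```

View pics/near2.png

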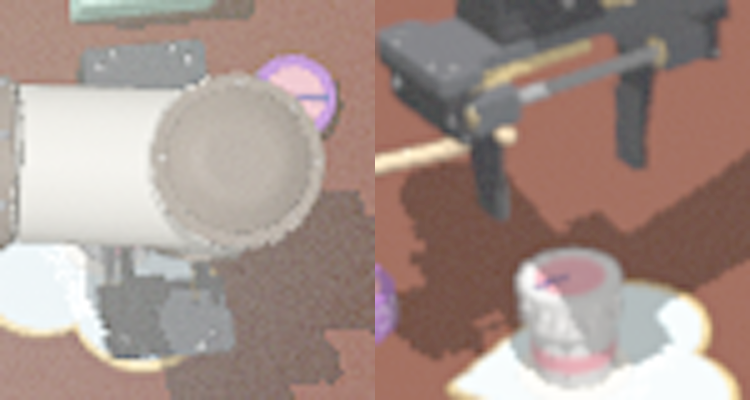

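Crop: fingers straddle the tin sideways, but the visible fingertips (at crop (495,215) and (632,165)) look about 10 px, or 35 mm, higher than the reported TCP. I'll descend carefully and then check against the picture before closing.

Call:
move_arm:
  series:
    - [[0,0,0],[0,0,0.02],1]
    - [[0,0,0],[0,0,0.02],1]
    - [[0,0,0],[0,0,0.02],1]
    - [[0,0,0],[0,0,0.02],1]
    - [[0,0,0],[0,0,0.02],1]
    - [[0,0,0],[0,0,0.004],1]
    - [[0,0,0],[0,0,0],1]
    - [[0,0,0],[0,0,0],1]

```text
time_s: 6.1
tcp_pos: [0.5491, -0.1772, 0.0442]
ee_rot: [[0.083, -0.997, 0.001], [-0.997, -0.083, -0.0], [0.0, -0.001, -1.0]]
wrist_force: [-0.1, 0.2, -0.6]
gripper_width: 1.002
gripper_force: 0.0
```

```bash
python3 st.py; python3 - <<'E'
from h import *
f=lambda i:cv2.resize(i,None,fx=5,fy=5,interpolation=cv2.INTER_CUBIC)
c2=r.capture("scene")
i=f(c2["img"][100:200,240:360]); save("near3",(255*(i/255.)**.5).astype(np.uint8))
E
```

```text
t 6.1 j [ -1.8  25.2 -16.7   0.  -48.1   6.6] tcp [ 0.5491 -0.1772  0.0442] shift [-0.0005  0.0001 -0.0005] w 1.002 g 0.0 F [-0.11  0.17 -0.59] M [ 0.105 -0.06   0.011] tilt [ 2.98360695e-04 -6.80834830e-04 -9.99999724e-01]
yaw -1.488
```

View pics/near3.png

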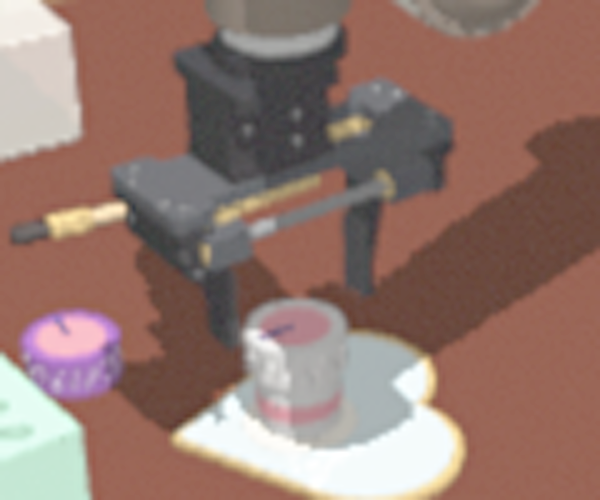

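Crop: the fingertips are at (225,340) and (362,290), level with the lid top at (297,325), although the reported TCP puts them 30 mm lower. Closing here is a harmless test: the fingers stop at about 0.69 if the readings are right and shut fully if the picture is right.

Call:
move_arm:
  series:
    - [[0,0,0],[0,0,0],0.8]
    - [[0,0,0],[0,0,0],0.6]
    - [[0,0,0],[0,0,0],0.55]
    - [[0,0,0],[0,0,0],0.55]
    - [[0,0,0],[0,0,0],0.55]
    - [[0,0,0],[0,0,0],0.55]
    - [[0,0,0],[0,0,0],0.55]
    - [[0,0,0],[0,0,0],0.55]

```text
time_s: 6.95
tcp_pos: [0.5487, -0.1771, 0.0439]
ee_rot: [[0.083, -0.997, -0.0], [-0.997, -0.083, 0.0], [-0.0, 0.0, -1.0]]
wrist_force: [-1.0, -0.6, 0.5]
gripper_width: 0.552
gripper_force: 0.0
```

```bash
python3 st.py
```

```text
t 6.95 j [ -1.8  25.2 -16.8  -0.  -48.1   6.6] tcp [ 0.5487 -0.1771  0.0439] shift [-0.0002 -0.0007 -0.0011] w 0.552 g 0.0 F [-0.95 -0.61  0.55] M [ 0.105 -0.061  0.018] tilt [-1.97580347e-05  1.43789854e-05 -1.00000000e+00]
yaw -1.488
```

```bash
python3 - <<'E'
from h import *
a=r.capture("top"); b=r.capture("scene")
def tri(p,q):
    d1=ray(a,p);d2=ray(b,q);o1=np.array(a["origin"]);o2=np.array(b["origin"])
    t=np.linalg.lstsq(np.stack([d1,-d2],1),o2-o1,rcond=None)[0]
    x=o1+t[0]*d1;y=o2+t[1]*d2; print(np.round((x+y)/2,4),"gap",np.round(np.linalg.norm(x-y),4))
tri((380.6,203.7),(297,113)); tri((373.5,208.5),(298.5,164.5))
f=lambda i:cv2.resize(i,None,fx=5,fy=5,interpolation=cv2.INTER_CUBIC)
i=np.hstack([f(a["img"][160:260,340:420]),f(b["img"][110:210,260:340])]); save("near4",(255*(i/255.)**.5).astype(np.uint8))
E
```

```text
[ 0.55   -0.1738  0.2451] gap 0.0061
[ 0.5489 -0.1768  0.0751] gap 0.0013
```

View pics/near4.png

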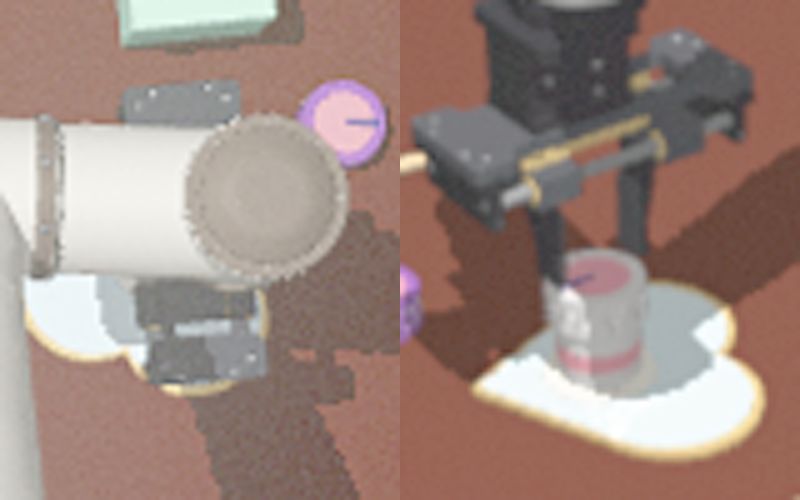

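Triangulating confirms it: the gripper is centred in x and y, but the tips really sit about 37 mm above the reported z. They are just over the lid top (right half, (560,280) and (632,250)). I'll open and go down the remaining height.

Call:
move_arm:
  series:
    - [[0,0,0],[0,0,0],1]
    - [[0,0,0],[0,0,0],1]
    - [[0,0,0],[0,0,0],1]
    - [[0,0,0],[0,0,0],1]
    - [[0,0,0],[0,0,0],1]
    - [[0,0,0],[0,0,0],1]

```text
time_s: 7.65
tcp_pos: [0.5487, -0.1771, 0.0439]
ee_rot: [[0.083, -0.997, -0.0], [-0.997, -0.083, 0.0], [-0.0, 0.0, -1.0]]
wrist_force: [0.3, 0.8, -0.0]
gripper_width: 0.968
gripper_force: 0.0
```

Call:
move_arm:
  series:
    - [[0,0,0],[0,0,0.012],1]
    - [[0,0,0],[0,0,0.012],1]
    - [[0,0,0],[0,0,0.012],1]
    - [[0,0,0],[0,0,0.012],1]
    - [[0,0,0],[0,0,0.012],1]
    - [[0,0,0],[0,0,0.006],1]
    - [[0,0,0],[0,0,0],1]
    - [[0,0,0],[0,0,0],1]

```text
time_s: 8.45
tcp_pos: [0.5488, -0.1772, 0.011]
ee_rot: [[0.083, -0.997, 0.0], [-0.997, -0.083, -0.0], [0.0, -0.0, -1.0]]
wrist_force: [0.5, -1.3, -0.1]
gripper_width: 1.001
gripper_force: 0.0
```

```bash
python3 st.py; python3 - <<'E'
from h import *
f=lambda i:cv2.resize(i,None,fx=5,fy=5,interpolation=cv2.INTER_CUBIC)
c2=r.capture("scene")
i=f(c2["img"][100:200,240:360]); save("near5",(255*(i/255.)**.5).astype(np.uint8))
E
```

```text
t 8.45 j [ -1.8  27.6 -18.5   0.  -43.9   6.6] tcp [ 0.5488 -0.1772  0.011 ] shift [-0.0003 -0.0004 -0.067 ] w 1.001 g 0.0 F [ 0.5  -1.31 -0.09] M [ 0.093 -0.061 -0.014] tilt [ 1.21591854e-04 -1.21514942e-04 -9.99999985e-01]
yaw -1.488
```

View pics/near5.png

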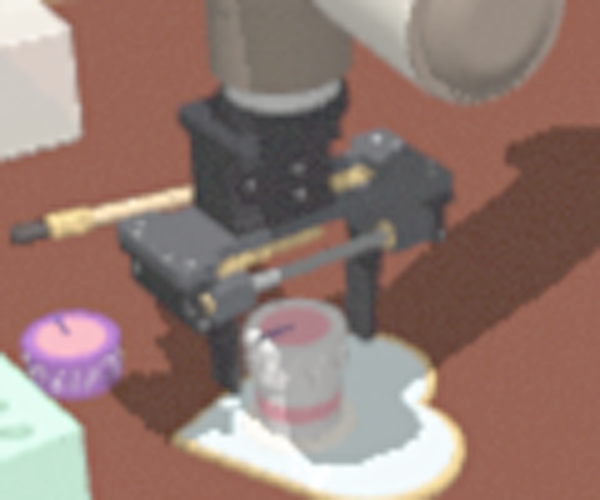

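The tips now straddle the lid at (230,390) and (362,340), which matches the expected pixels for a tip height of about 45 mm. Closing on the lid.

Call:
move_arm:
  series:
    - [[0,0,0],[0,0,0],0.6]
    - [[0,0,0],[0,0,0],0.4]
    - [[0,0,0],[0,0,0],0.4]
    - [[0,0,0],[0,0,0],0.4]
    - [[0,0,0],[0,0,0],0.4]
    - [[0,0,0],[0,0,0],0.4]
    - [[0,0,0],[0,0,0],0.4]
    - [[0,0,0],[0,0,0],0.4]
    - [[0,0,0],[0,0,0],0.4]
    - [[0,0,0],[0,0,0],0.4]

```text
time_s: 9.5
tcp_pos: [0.5486, -0.1772, 0.011]
ee_rot: [[0.083, -0.997, -0.0], [-0.997, -0.083, -0.0], [0.0, 0.0, -1.0]]
wrist_force: [-1.1, 0.8, 0.7]
gripper_width: 0.685
gripper_force: 30.0
```

```bash
python3 st.py
```

```text
t 9.5 j [ -1.8  27.6 -18.5   0.  -43.9   6.6] tcp [ 0.5486 -0.1772  0.011 ] shift [-0.0002 -0.0008 -0.0669] w 0.685 g 30.00032784177165 F [-1.14  0.82  0.68] M [ 0.179  0.131 -0.   ] tilt [ 2.64081276e-05  4.27681139e-05 -9.99999999e-01]
yaw -1.488
```

The lid is gripped: opening 0.685, which is 60 mm, at 30 N. First I'll try counter-clockwise from above (negative tool z), gently.

Call:
move_arm:
  series:
    - [[0,0,-0.5],[0,0,0],0.4]
    - [[0,0,-0.5],[0,0,0],0.4]
    - [[0,0,-0.5],[0,0,0],0.4]
    - [[0,0,-0.5],[0,0,0],0.4]
    - [[0,0,-0.5],[0,0,0],0.4]
    - [[0,0,-0.5],[0,0,0],0.4]
    - [[0,0,-0.5],[0,0,0],0.4]
    - [[0,0,0],[0,0,0],0.4]

```text
time_s: 10.3
tcp_pos: [0.5489, -0.1771, 0.0111]
ee_rot: [[0.42, -0.908, 0.0], [-0.908, -0.42, -0.0], [0.0, -0.0, -1.0]]
wrist_force: [-0.8, -0.4, 1.0]
gripper_width: 0.686
gripper_force: 30.0
```

```bash
python3 st.py
```

```text
t 10.3 j [ -1.8  27.6 -18.5   0.  -43.8  26.6] tcp [ 0.5489 -0.1771  0.0111] shift [-0.0001 -0.0003 -0.0669] w 0.686 g 29.99955843653879 F [-0.82 -0.44  1.01] M [0.127 0.029 0.004] tilt [ 2.60916362e-04 -4.12221424e-04 -9.99999881e-01]
yaw -1.138
```

It has turned 0.35 rad with no moment about z, so this is the right way. I'll continue to 1.12 rad in total.

Call:
move_arm:
  series:
    - [[0,0,-0.7],[0,0,0],0.4]
    - [[0,0,-0.7],[0,0,0],0.4]
    - [[0,0,-0.7],[0,0,0],0.4]
    - [[0,0,-0.7],[0,0,0],0.4]
    - [[0,0,-0.7],[0,0,0],0.4]
    - [[0,0,-0.7],[0,0,0],0.4]
    - [[0,0,-0.7],[0,0,0],0.4]
    - [[0,0,-0.7],[0,0,0],0.4]
    - [[0,0,-0.7],[0,0,0],0.4]
    - [[0,0,-0.7],[0,0,0],0.4]
    - [[0,0,-0.7],[0,0,0],0.4]
    - [[0,0,0],[0,0,0],0.4]

```text
time_s: 11.5
tcp_pos: [0.5488, -0.1772, 0.0111]
ee_rot: [[0.933, -0.36, 0.0], [-0.36, -0.933, -0.0], [0.0, 0.0, -1.0]]
wrist_force: [0.1, 0.7, 2.5]
gripper_width: 0.686
gripper_force: 30.0
```

```bash
python3 st.py
```

```text
t 11.5 j [ -1.8  27.6 -18.5   0.  -43.8  70.7] tcp [ 0.5488 -0.1772  0.0111] shift [ 0.0003 -0.0006 -0.0669] w 0.686 g 29.99937087377475 F [0.07 0.66 2.51] M [0.022 0.045 0.008] tilt [ 2.57931552e-04  5.34325949e-05 -9.99999965e-01]
yaw -0.369
```

Call:
move_arm:
  series:
    - [[0,0,0],[0,0,-0.004],0.4]
    - [[0,0,0],[0,0,-0.004],0.4]
    - [[0,0,0],[0,0,-0.004],0.4]
    - [[0,0,0],[0,0,0],0.4]

```text
time_s: 11.9
tcp_pos: [0.5487, -0.1772, 0.0172]
ee_rot: [[0.933, -0.36, 0.0], [-0.36, -0.933, -0.0], [0.0, -0.0, -1.0]]
wrist_force: [-0.7, 0.1, -0.6]
gripper_width: 0.685
gripper_force: 30.0
```

```bash
python3 st.py
```

```text
t 11.9 j [ -1.8  27.1 -18.2  -0.  -44.6  70.7] tcp [ 0.5487 -0.1772  0.0172] shift [ 0.0004 -0.0005 -0.0546] w 0.685 g 29.99995604499418 F [-0.66  0.05 -0.63] M [ 0.001  0.044 -0.053] tilt [ 2.44644953e-04 -8.69223787e-05 -9.99999966e-01]
yaw -0.368
```

It comes up freely. Lifting about 75 mm more.

Call:
move_arm:
  series:
    - [[0,0,0],[0,0,-0.015],0.4]
    - [[0,0,0],[0,0,-0.015],0.4]
    - [[0,0,0],[0,0,-0.015],0.4]
    - [[0,0,0],[0,0,-0.015],0.4]
    - [[0,0,0],[0,0,-0.015],0.4]
    - [[0,0,0],[0,0,-0.015],0.4]
    - [[0,0,0],[0,0,-0.015],0.4]
    - [[0,0,0],[0,0,-0.015],0.4]
    - [[0,0,0],[0,0,-0.015],0.4]
    - [[0,0,0],[0,0,-0.015],0.4]
    - [[0,0,0],[0,0,0],0.4]
    - [[0,0,0],[0,0,0],0.4]

```text
time_s: 13.1
tcp_pos: [0.5486, -0.1771, 0.092]
ee_rot: [[0.933, -0.36, 0.0], [-0.36, -0.933, 0.0], [0.0, -0.0, -1.0]]
wrist_force: [-0.9, 0.3, -0.6]
gripper_width: 0.688
gripper_force: 30.0
```

```bash
python3 st.py; python3 - <<'E'
from h import *
f=lambda i:cv2.resize(i,None,fx=4,fy=4,interpolation=cv2.INTER_CUBIC)
c2=r.capture("scene")
i=f(c2["img"][80:210,220:370]); save("end",(255*(i/255.)**.5).astype(np.uint8))
E
```

```text
t 13.1 j [ -1.8  22.  -13.7  -0.  -54.3  70.7] tcp [ 0.5486 -0.1771  0.092 ] shift [ 0.0007 -0.0004  0.0951] w 0.688 g 29.999912249768386 F [-0.85  0.26 -0.57] M [ 0.068 -0.014  0.031] tilt [ 7.21712872e-05 -2.04475549e-04 -9.99999976e-01]
yaw -0.368
```

View pics/end.png

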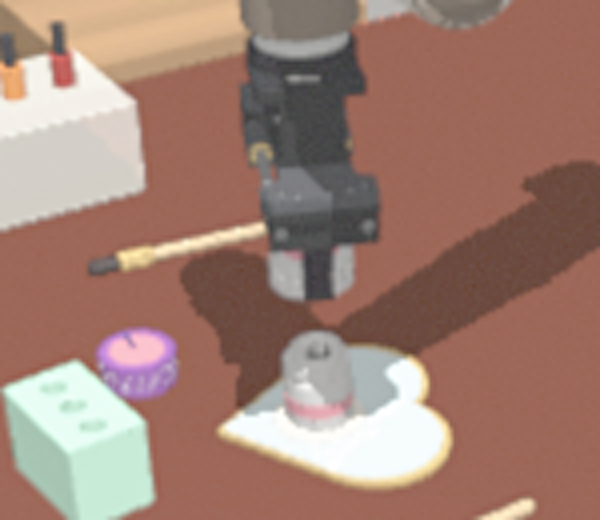

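The lid is level in the gripper at (312,270), straight above the open tin at (318,375), about 80 mm up and steady, with everything else in place. Handing in.

```bash
python3 -c "
from station import r
print(r.finish_job())"
```

```text
the job is handed in; nothing more can be done
None
```

The tin on the heart tray is open: its lid unscrewed counter-clockwise and was held level about 80 mm above where it sat, straight over the tin, when I handed the job in at about 13 s; no verdict was returned.

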